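Lift a glazed test tile off its drying rack on a spatula and hold it level

ROBOT

A 6-joint arm with a two-finger parallel gripper is mounted at the origin on the work surface; the furniture and walls round the work are solid. World frame = base frame: x ahead of the robot, y to its left, z up, the work surface at z = 0. Lengths are in m, angles in rad, forces in N, time in s.
With the tool pointing down it reaches from about 0.35 to 0.975 m from the base axis. Payload 4.9 kg.
Tool frame: the origin (TCP) lies where the fingers leave the gripper's body, on its centre line; the fingertips stand 73 mm ahead of it and the grasp point (between the pads) lies 54 mm ahead of it; z points along the fingers, y is the direction in which the jaws open and shut (so a half turn about z gives the same grasp; the last joint's range is limited). The gripper opens to 85 mm and grips with 20 to 120 N. Pads are 22 mm wide; open, the fingers measure 114 mm over their backs; the gripper's body (76 mm by 85 mm) begins 54 mm behind the grasp point. The pads swing forward as they close: fully open they stand 13 mm farther back than shut.
Start: joints at [1.066, 0.053, 1.613, -0, 1.476, -0.119], TCP at [0.235, 0.579, 0.304] pointing down, gripper open.
Joint ranges: [-3.01, 3.01], [-1.01, 2.22], [0.06, 2.58], [-1.02, 4.17], [0.09, 2.62], [-3.14, 3.14]. Speed limits (rad/s): [2.57, 2.57, 3.14, 3.14, 3.14, 3.14].

INTERFACE

Orientations are given as a rotation vector (axis times angle).
In Python, from station import monitor, vision, workorder gives the robot as it stands.
- The arm moves only by the tool arm_command, never from a script. Its argument "rows" is text: rows parted by semicolons, each of 6 numbers parted by spaces: the shift along the world's x, y, z in mm, then the turn, a rotation vector about the world's x, y, z in degrees. In form: tx ty tz wx wy wz; .... A call has 1 to 12 rows; each row is the pose to reach, as a shift and turn from the pose measured when the call began; what a row does not reach only later rows make up. A row lasts 1/8 s, in which the tool goes at most 62.5 mm and 10.7 degrees, less where a joint would pass 70% of its speed; a pose out of reach is approached as far as the arm can. A call with a gripper value outside its range is refused whole. "jaw" is the opening, from 0 (shut) to 1 (fully open), set as the call begins (left out, the last holds). The fingers move at their own pace and stop on an object; "squeeze" is the grip in N (left out, the last holds). Time passes only in rows, so rows that repeat a pose let the fingers close. It gives the time, the measured TCP pose, the force and the opening at its end, in the units of the state.
- monitor.get_obs(): the state, without advancing time (a new reading comes with each control period).
- vision.get_image(name): name is "scene" or "top" or "wrist"; returns a dict with "frame" (420x560x3 uint8, red, green, blue), "vfov" (degrees; the focal length in pixels is half the picture's height over the tangent of half this angle, whatever the lens; pixels are square), "cx", "cy" (the principal point, pixels), "R" (3x3) and "t" (3): a world point X has camera coordinates R X + t; the wrist camera has in their place "T_tool_cam" (4x4, takes a point from camera to tool coordinates, whose origin is the TCP and whose axes are the flange's). Camera axes: x right, y down, z forward; pixel columns grow to the right and rows downward; lengths in m; the calibration is good to about 2 mm. A picture is of the moment at which its call begins: read the wrist's pose just before it. There is no depth.
- workorder.finish_job(): hands the job in, once; it reports no verdict.
The state is a dict: "t": time; "q": joint angles; "dq": joint speeds; "effort": joint torques, N m; "tool_pos": TCP position; "tool_rot": TCP orientation; "contact_force": force on the tool from outside, world axes, zero at the start; "wrist_torque": the same for the moment, N m; "opening": finger opening in m.
Only numpy, scipy, OpenCV 4.12 (cv2) and the standard library are available. Lean on these libraries where they do the work, as an engineer would, in place of code of your own. Each camera call takes 0.05 s, during which the arm holds its last target. There are 200 camera calls.

TASK

Pick up the cranked spatula by its wooden handle, slide its blade between the rack's rails under the glazed test tile, and lift the tile clear on the blade. Finish holding the spatula with the tile level and still on the middle of the blade, about 10 cm above the rails; do not put it down or let go. The glaze is unfired, so neither gripper nor arm may touch the tile, and leave the jar, small cup and bowl nearby alone.

Things in the scene. Friction and masses are not known exactly. Their poses are not given: they have to be found in the camera images.
- spatula: Loose cranked spatula, 150 g, standing level on its blade and a wire foot. Origin at bench level under the handle's middle; +x to the blade tip, z up. Handle x -60..60 mm, then a thin neck down to x = 92. Steel blade x 85..180 mm, 34 mm wide, 3 mm thick, underside at z = 0. Foot at x = -50 mm, 50 mm wide, down to z = 0.
- handle_mid (a point): Centre of the spatula's wooden handle, 41 mm above the spatula's origin. Here the handle is 18 mm wide (y) and 18 mm high; grip it from above, across y.
- blade_mid (a point): Point on the top face of the spatula's blade on its centre line, 140 mm ahead (+x) of the spatula's origin and 3 mm up; the middle of the tile belongs over it.
- tile: Bisque test tile with a blue-green glazed top, 60 (x) x 42 (y) x 8 mm, about 40 g, lying loose across the two rails of the rack. Origin at the centre of its underside, z up. Its 60 mm length lies across the rails.
- tile_rack: Wooden drying rack fixed to the bench. Origin at its underside's centre, z up; the blade slides in along +x (front and back are open). Plywood base 90 (x) x 110 (y) x 10 mm; two upright rails along x, 70 mm long, 9 mm thick, tops 50 mm above the origin, 46 mm free gap between them (y -23..23 mm), 40 mm free from base to tile.
- glaze_jar: Bystander: green glaze jar, 70 mm wide, 117 mm high; origin at the centre of its underside.
- egg_cup_by: Bystander: small white cup, 48 mm wide, 42 mm high; origin at the centre of its underside.
- bowl_by: Bystander: bowl, black outside and white inside, 125 mm wide, 59 mm high; origin at the centre of its underside.
Mind the look-alikes: they are no part of the job. What is shaped like the tile_rack but orange is not meant.

How it is judged:
By the outcome, as a careful person would: the job done as asked, in the order asked, and still so for the second after the job is handed in, while the arm keeps its last pose, push and grip.
It also fails if it takes over 40 s, if anything falls off the work surface, if the arm or the gripper's body presses on something with over 40 N, if the wrist force passes 120 N, or if a joint passes its speed limit or range.

## Working session

There is one attempt and no reset: what is moved stays moved. The work goes in short steps, Python scripts to look and compute and a tool call to move; the robot and the scene stay as the last step left them, time stands still between calls to the robot, and variables do not carry over. Pictures are saved under pics/ and viewed, about 8 in all and at most 12, crops included, and the job is handed in when it is done.

Besides the shell and the picture viewer there is one more tool, called after ">>>" as name(argument=value, ...), one argument or row to a line, values as JSON. arm_command: Moves the arm, as the interface text tells. Its arguments: {"type":"object","properties":{"rows":{"type":"string"},"jaw":{"type":"number"},"squeeze":{"type":"number"}},"required":["rows"]}

```bash
mkdir -p pics; cat > h.py <<'E'
import numpy as np, cv2
from station import monitor, vision, workorder
from scipy.spatial.transform import Rotation as Ro
def grab(n,f):
    o=monitor.get_obs(); d=vision.get_image(n)
    cv2.imwrite(f'pics/{f}.png',d['frame'][:,:,::-1])
    if n=='wrist':
        T=np.eye(4);T[:3,:3]=Ro.from_rotvec(o['tool_rot']).as_matrix();T[:3,3]=o['tool_pos']
        C=np.linalg.inv(T@np.array(d['T_tool_cam'])); d['R'],d['t']=C[:3,:3],C[:3,3]
    import pickle; d2={k:d[k] for k in('vfov','cx','cy','R','t')}; pickle.dump(d2,open(f'pics/{f}.pkl','wb'))
    return d
def load(f):
    import pickle; return pickle.load(open(f'pics/{f}.pkl','rb'))
def foc(d): return 210/np.tan(np.radians(d['vfov'])/2)
def p2w(d,u,v,z):
    R,t=np.array(d['R']),np.array(d['t']);f=foc(d)
    r=R.T@np.array([(u-d['cx'])/f,(v-d['cy'])/f,1]);c=-R.T@t
    return c+r*(z-c[2])/r[2]
def w2p(d,X):
    x=np.array(d['R'])@np.array(X)+np.array(d['t']);f=foc(d)
    return np.array([d['cx']+f*x[0]/x[2],d['cy']+f*x[1]/x[2]])
E
python3 - <<'E'
from h import *
ims=[]
for n in('scene','top'):
    d=grab(n,n); print(n,d['vfov'],d['cx'],d['cy'],-np.array(d['R']).T@d['t'])
o=monitor.get_obs();print(o['t'],o['tool_pos'],o['tool_rot'],o['opening'])
for n in('scene','top'):
    cv2.imwrite(f'pics/{n}_b.png',cv2.resize(cv2.imread(f'pics/{n}.png'),(800,600),interpolation=cv2.INTER_CUBIC))
E
```

```text
scene 46.80164962708275 279.61277501005384 204.61338641426815 [-0.14367555 -0.51194173  0.9286233 ]
top 49.887721744114934 276.01357889127746 209.05491247160649 [0.44452199 0.02156335 1.12193117]
0.1 [0.23497735 0.57867827 0.30276229] [-6.02138507e-01 -3.08275149e+00  2.79374745e-03] 0.08499852484975928
```

View pics/top_b.png

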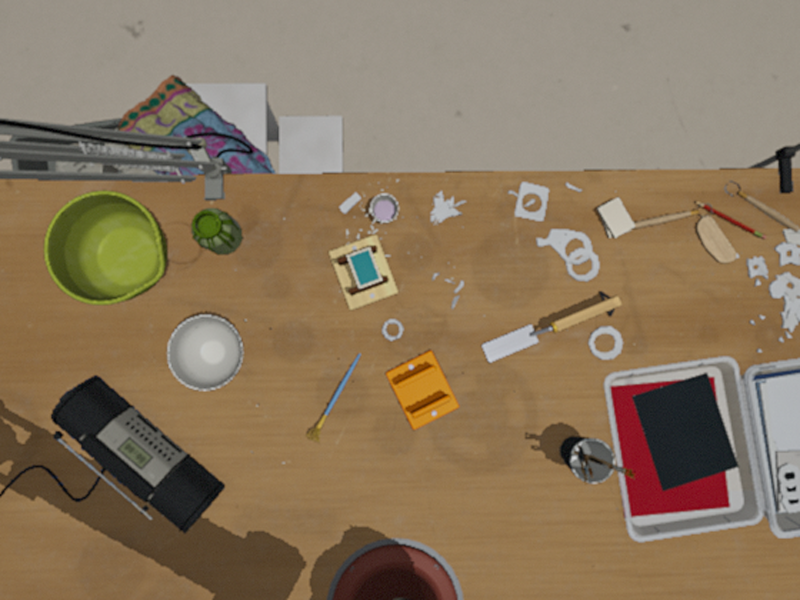

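View pics/scene_b.png

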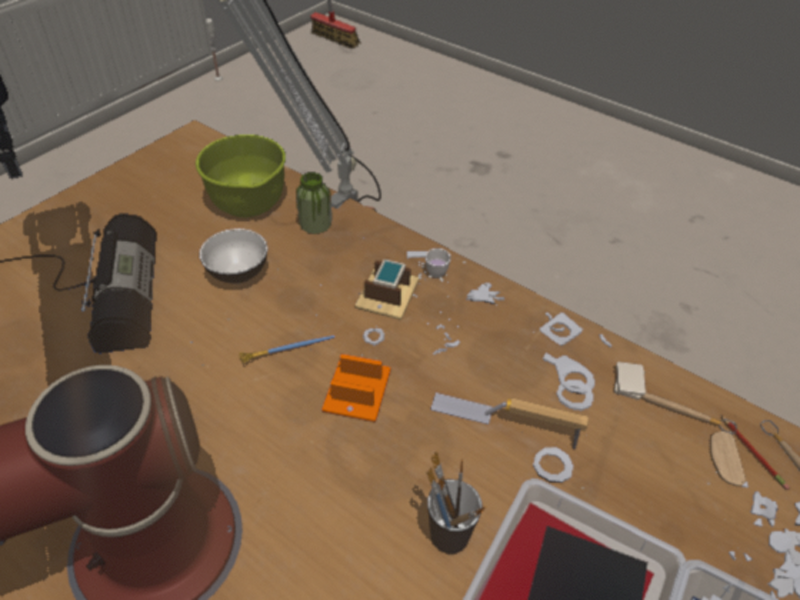

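The top view shows two racks. The plain wood one with dark rails and the teal tile is at (365,268), and the orange one is at (422,388). The wooden one fits, because it carries the tile and isn't orange. The spatula handle is at (587,313) and its blade at (510,343). A crop will confirm this.

```bash
python3 - <<'E'
from h import *
a=cv2.imread('pics/top.png')
A=cv2.resize(a[155:225,220:290],(400,400),interpolation=cv2.INTER_CUBIC)   # x5.714
B=cv2.resize(a[195:265,330:442],(640,400),interpolation=cv2.INTER_CUBIC)
s=cv2.imread('pics/scene.png')
C=cv2.resize(s[175:225,245:300],(400,364),interpolation=cv2.INTER_CUBIC)
cv2.imwrite('pics/c1.png',np.vstack([np.hstack([A,cv2.resize(C,(400,400))])[:300*1+100],]))
cv2.imwrite('pics/c2.png',B)
im=np.full((600,800,3),0,np.uint8)
im[:300,:300]=cv2.resize(A,(300,300)); im[:300,320:800]=cv2.resize(B,(480,300)); im[300:,:330]=cv2.resize(C,(330,300))
D=s[265:330,295:420]; im[300:549,330:800]=cv2.resize(D,(470,249),interpolation=cv2.INTER_CUBIC)
cv2.imwrite('pics/c.png',im)
E
```

```text
(no output)
```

View pics/c.png

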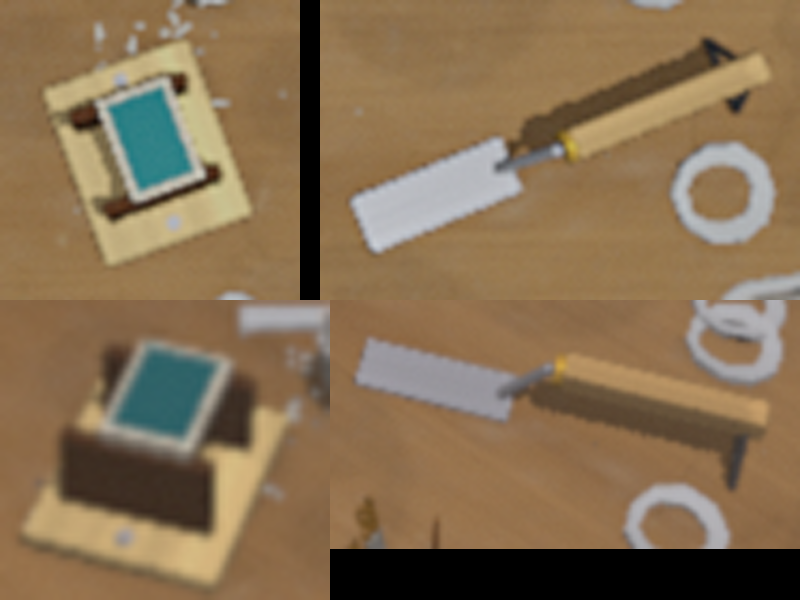

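Confirmed. The top-left crop shows the tile corners at about (96,102), (165,78), (206,182) and (136,202) on dark rails, over a pale base. In the right-hand crop the blade corners are (350,202), (500,138), (522,190) and (375,252), and the handle runs from (760,67) to (565,147). The spatula is already nearly parallel to the rails.

```bash
python3 - <<'E'
from h import *
d=load('top')
k=70/300
A=lambda u,v,z:p2w(d,220+u*k,155+v*k,z)
B=lambda u,v,z:p2w(d,330+(u-320)*k,195+v*k,z)
base=np.array([A(*p,.010) for p in[(44,90),(190,42),(250,213),(110,264)]])
tile=np.array([A(*p,.058) for p in[(96,102),(165,78),(206,182),(136,202)]])
bl=np.array([B(*p,.003) for p in[(350,202),(500,138),(522,190),(375,252)]])
h=np.array([B(*p,.050) for p in[(760,67),(570,147)]])
def ang(a,b): return np.degrees(np.arctan2(*(b-a)[1::-1]))
print('base',base.mean(0)*1e3,ang(base[1],base[0]),ang(base[2],base[3]),ang(base[1],base[2])+90,[np.linalg.norm(base[i]-base[i-1])*1e3 for i in range(4)])
print('tile',tile.mean(0)*1e3,ang(tile[1],tile[0]),ang(tile[2],tile[3]),ang(tile[1],tile[2])+90,ang(tile[0],tile[3])+90,[np.linalg.norm(tile[i]-tile[i-1])*1e3 for i in range(4)])
print('blade',bl.mean(0)*1e3,ang(bl[1],bl[0]),ang(bl[2],bl[3]),[np.linalg.norm(bl[i]-bl[i-1])*1e3 for i in range(4)])
print('handle',h*1e3,h.mean(0)*1e3,ang(h[0],h[1]),ang(h.mean(0)[:2],bl.mean(0)[:2]))
# rail ends
print('tool R',Ro.from_rotvec(monitor.get_obs()['tool_rot']).as_matrix().round(3))
print(np.linalg.inv(np.eye(4)) is None, vision.get_image('wrist')['T_tool_cam'])
E
```

```text
base [570.83269698  43.75816023  10.        ] 107.54897544641881 109.11471771367658 -71.77659879278764 [np.float64(107.76741872451365), np.float64(88.93232292473967), np.float64(105.3396625736032), np.float64(85.75477749960723)]
tile [571.50430902  41.49216178  58.        ] 108.49820348758573 105.0958926705469 -69.54643488273103 -69.13938954498263 [np.float64(59.77746676032562), np.float64(40.42829420562527), np.float64(62.14594253007291), np.float64(40.15551174340801)]
blade [ 442.43235734 -208.90214383    3.        ] 111.8318234008996 111.51297626981453 [np.float64(32.14265065212839), np.float64(95.41281093701194), np.float64(32.60698253505944), np.float64(93.19484286974108)]
handle [[ 510.93572459 -383.3990921    50.        ]
 [ 468.05538392 -274.59780611   50.        ]] [ 489.49555425 -328.99844911   50.        ] 111.51019916425481 111.39916026180252
tool R [[-0.927  0.376 -0.001]
 [ 0.376  0.926 -0.002]
 [ 0.    -0.002 -1.   ]]
False [[-1.49009370e-03 -9.48772998e-01 -3.15955025e-01  8.08354320e-02]
 [ 9.99998508e-01 -1.13779090e-03 -1.29950836e-03  5.43579091e-04]
 [ 8.73447697e-04 -3.15956490e-01  9.48773278e-01 -6.98544249e-02]
 [ 0.00000000e+00  0.00000000e+00  0.00000000e+00  1.00000000e+00]]
```

>>> arm_command(
  rows="27 -51 0 0 0 -3; 54 -102 0 0 0 -6; 81 -153 0 0 0 -9; 108 -204 0 0 0 -12; 135 -255 0 0 0 -15; 162 -306 0 0 0 -18; 189 -357 0 0 0 -21; 216 -408 0 0 0 -24; 245 -459 0 0 0 -27; 247 -515 0 0 0 -30; 248 -571 0 0 0 -33; 249 -627 0 0 0 -36",
  jaw=1,
)

```text
t: 1.65
tool_pos: [0.4837, -0.05, 0.3027]
tool_rot: [-1.528, -2.744, 0.002]
contact_force: [1.0, -0.1, 0.1]
opening: 0.0854
```

>>> arm_command(
  rows="1 -56 -10 0 0 -2; 3 -112 -25 0 0 -4; 4 -168 -40 0 0 -6; 6 -224 -50 0 0 -8; 7 -281 -60 0 0 -10.4; 7 -281 -60 0 0 -10.4; 7 -281 -60 0 0 -10.4",
)

```text
t: 2.52
tool_pos: [0.4904, -0.3308, 0.2422]
tool_rot: [-1.77, -2.593, 0.001]
contact_force: [-0.3, -0.0, 0.3]
opening: 0.0852
```

```bash
python3 - <<'E'
from h import *
d=grab('wrist','w1');print(d['vfov']);o=monitor.get_obs();print(o['t'],o['tool_pos'],Ro.from_rotvec(o['tool_rot']).as_matrix().round(4).tolist())
cv2.imwrite('pics/w1_b.png',cv2.resize(cv2.imread('pics/w1.png'),(800,600),interpolation=cv2.INTER_CUBIC))
E
```

```text
64.04127787858246
2.575 [ 0.49065162 -0.33031214  0.24257663] [[-0.3654, 0.9308, -0.0018], [0.9308, 0.3654, 0.0003], [0.0009, -0.0015, -1.0]]
```

View pics/w1_b.png

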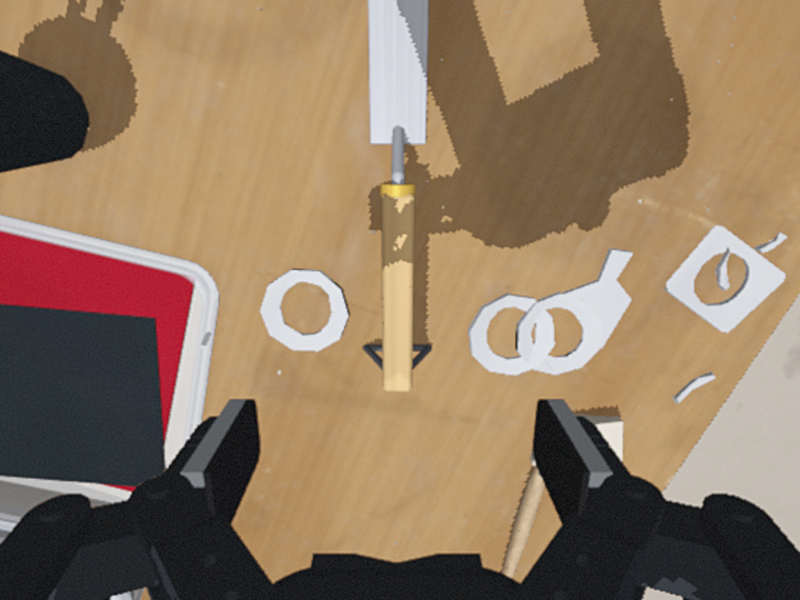

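The wrist view shows the handle running from about (397,390) to the ferrule at (398,185), and the blade's rear edge from (371,142) to (426,142). It is centred between the fingers and parallel to them.

```bash
python3 - <<'E'
from h import *
d=load('w1')
P=lambda u,v,z:p2w(d,u*.7,v*.7,z)
r=P(397.5,391,.050);f=P(398,196,.050);e=P(398.5,142,.003);b0=P(398.5,5,.003)
dr=(e-r)[:2];yaw=np.degrees(np.arctan2(dr[1],dr[0]));u=dr/np.linalg.norm(dr)
print('rear',r,'front',f,'bladeedge',e,yaw,np.linalg.norm(dr)*1e3,np.degrees(np.arctan2(*(b0-e)[1::-1])))
print('mid from rear',r[:2]+.06*u,'from blade',e[:2]-.085*u)
E
```

```text
rear [ 0.51316963 -0.38641949  0.05      ] front [ 0.47093146 -0.27763206  0.05      ] bladeedge [ 0.46114061 -0.25162063  0.003     ] 111.10535144510911 144.4913559492973 111.38830613494964
mid from rear [ 0.49156459 -0.3304443 ] from blade [ 0.49174774 -0.33091882]
```

>>> arm_command(
  rows="1 0 -50 0 0 0; 1 0 -100 0 0 0; 1 0 -135 0 0 0; 1 0 -147.5 0 0 0; 1 0 -147.5 0 0 0; 1 0 -147.5 0 0 0",
)

```text
t: 3.32
tool_pos: [0.4929, -0.3309, 0.0974]
tool_rot: [1.768, 2.594, -0.002]
contact_force: [-0.1, 0.3, 0.6]
opening: 0.0853
```

>>> arm_command(
  rows="0 0 0 0 0 0; 0 0 0 0 0 0; 0 0 0 0 0 0; 0 0 0 0 0 0; 0 0 0 0 0 0; 0 0 0 0 0 0; 0 0 0 0 0 0; 0 0 0 0 0 0",
  jaw=0,
  squeeze=90,
)

```text
t: 4.32
tool_pos: [0.4929, -0.3311, 0.0977]
tool_rot: [1.767, 2.594, -0.002]
contact_force: [-1.9, -1.0, 4.7]
opening: 0.0164
```

>>> arm_command(
  rows="0 0 5 0 0 0; 0 0 15 0 0 0; 0 0 40 0 0 0; 0 0 80 0 0 0; 0 0 120 0 0 0; 0 20 160 0 0 0; -5 70 195 0 0 0; -11 120 203 0 0 0; -17 170 203 0 0 0; -25 230 203 0 0 0; -32 275 203 0 0 0; -32 293 203 0 0 0",
)

```text
t: 5.82
tool_pos: [0.4601, -0.0358, 0.301]
tool_rot: [1.764, 2.596, -0.001]
contact_force: [0.1, -0.8, -1.0]
opening: 0.0161
```

>>> arm_command(
  rows="0 0 0 0 0 0; 0 0 0 0 0 0; 0 0 0 0 0 0",
)

```text
t: 6.2
tool_pos: [0.4602, -0.0366, 0.301]
tool_rot: [1.765, 2.595, -0.002]
contact_force: [0.0, -0.4, -1.3]
opening: 0.0164
```

```bash
python3 - <<'E'
from h import *
d=grab('wrist','w2');o=monitor.get_obs();print(o['t'],o['tool_pos'],o['contact_force'],o['wrist_torque'],o['opening'],Ro.from_rotvec(o['tool_rot']).as_matrix().round(4).tolist())
cv2.imwrite('pics/w2_b.png',cv2.resize(cv2.imread('pics/w2.png'),(800,600),interpolation=cv2.INTER_CUBIC))
E
```

```text
6.25 [ 0.46022053 -0.03658919  0.30097211] [ 0.43170084  0.49317167 -0.86549404] [-0.08567461  0.01435257 -0.02307446] 0.016461727777508876 [[-0.3672, 0.9301, 0.0018], [0.9301, 0.3672, -0.0023], [-0.0028, 0.0009, -1.0]]
```

View pics/w2_b.png

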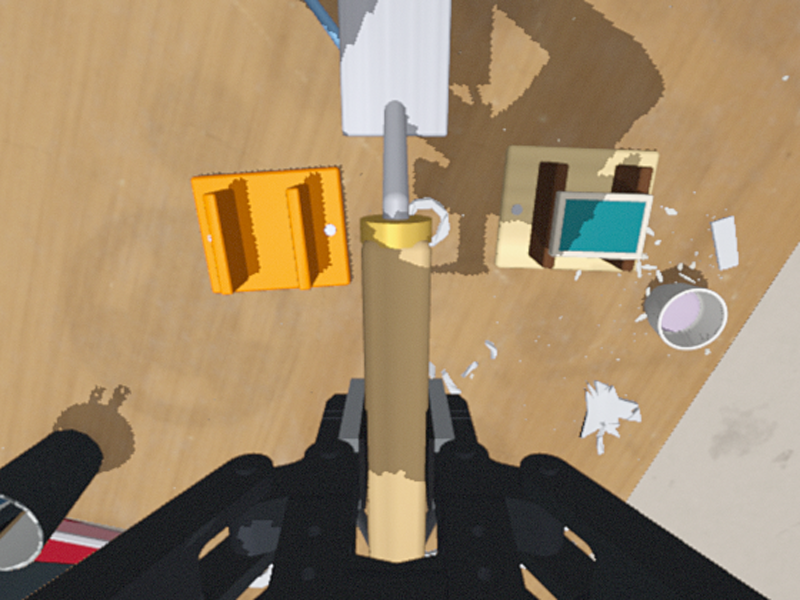

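The wrist view shows the spatula firmly held. The blade's rear edge is at y=134 and spans x 342–448. The tile's corners are (560,191), (652,196), (647,258) and (551,252), the base's are (510,146), (658,152) and (497,266), and the white cup's rim is near (686,315).

```bash
python3 - <<'E'
from h import *
d=load('w2')
P=lambda u,v,z:p2w(d,u*.7,v*.7,z)
def ang(a,b): return np.degrees(np.arctan2(*(b-a)[1::-1]))
t=np.array([P(*p,.058) for p in[(560,191),(652,196),(647,258),(551,252)]])
print('tile',t.mean(0),[np.linalg.norm(t[i]-t[i-1])*1e3 for i in range(4)],ang(t[3],t[0]),ang(t[2],t[1]),ang(t[0],t[1])+90,ang(t[3],t[2])+90)
b=np.array([P(*p,.010) for p in[(510,146),(658,152),(497,266)]])
print('base c',(b[1]+b[2])/2,np.linalg.norm(b[1]-b[0]),np.linalg.norm(b[2]-b[0]),ang(b[2],b[0]),ang(b[0],b[1])+90)
print('cup',P(686,315,.042))
o=monitor.get_obs();R=Ro.from_rotvec(o['tool_rot']).as_matrix()
p=np.array([.460,-.0366,.301])
hm=p+R@[0,0,.0567]
for n,(x,y,z) in dict(rearL=(.085,.017,.003),rearR=(.085,-.017,.003),ferr=(.06,0,.05),hend=(-.06,0,.05)).items():
    X=hm+R@np.array([x,-y,-(z-.041)])*1; print(n,w2p(d,X)/.7)
E
```

```text
tile [0.57385443 0.04290059 0.058     ] [np.float64(39.45190050207403), np.float64(59.10340861160801), np.float64(40.51210399407284), np.float64(64.35963536792012)] 109.06967318817361 116.50896784258579 108.44866400003922 107.85904198935053
base c [0.57137726 0.04475475 0.01      ] 0.10624799085501781 0.08780503407797134 109.27632403017066 109.27083072849848
cup [0.66993987 0.00773376 0.042     ]
rearL [340.79229085 134.66537654]
rearR [446.08646945 134.51030797]
ferr [392.57313622 237.83424647]
hend [393.88398993 603.98088079]
```

>>> arm_command(
  rows="30 -35 0 0 0 0; 70 -75 0 0 0 -1; 110 -110 0 0 0 -2; 150 -135 0 0 0 -2.5; 180 -145 0 0 0 -2.5; 190 -148.5 -20 0 0 -2.5; 190 -148.5 -60 0 0 -2.5; 190 -148.5 -105 0 0 -2.5; 190 -148.5 -145 0 0 -2.5; 190 -148.5 -176 0 0 -2.5; 190 -148.5 -176 0 0 -2.5; 190 -148.5 -176 0 0 -2.5",
)

```text
t: 7.75
tool_pos: [0.6503, -0.1853, 0.1258]
tool_rot: [1.821, 2.555, -0.001]
contact_force: [-0.1, -0.2, -0.2]
opening: 0.0164
```

```bash
python3 - <<'E'
from h import *
d=grab('top','t2');e=grab('scene','s2');o=monitor.get_obs();R=Ro.from_rotvec(o['tool_rot']).as_matrix();print(o['t'],o['tool_pos'],R.round(4).tolist(),np.degrees(np.arctan2(R[1,0],R[0,0])))
a=cv2.imread('pics/t2.png');s=cv2.imread('pics/s2.png')
im=np.zeros((600,800,3),np.uint8)
im[:,:400]=cv2.resize(a[135:270,220:310],(400,600),interpolation=cv2.INTER_CUBIC)
im[:,400:]=cv2.resize(s[160:295,245:335],(400,600),interpolation=cv2.INTER_CUBIC)
cv2.imwrite('pics/c3.png',im)
p=o['tool_pos'];hm=p+R@[0,0,.0567]
for n,(x,y,z) in dict(tipL=(.18,.017,.003),tipR=(.18,-.017,.003)).items():
    X=hm+R@np.array([x,-y,-(z-.041)]);print(n,X,(w2p(d,X)-[220,135])*400/90,(w2p(e,X)-[245,160])*400/90+[400,0])
E
```

```text
7.85 [ 0.65121395 -0.18556475  0.12733426] [[-0.3263, 0.9453, 0.0051], [0.9453, 0.3263, -0.0038], [-0.0053, 0.0036, -1.0]] 109.04350216505523
tipL [ 0.57689595 -0.02132697  0.03162701] [272.09324877 229.16749196] [613.77628261 208.04395669]
tipR [ 0.60903476 -0.01023271  0.03174826] [250.74326688 171.16366483] [631.05856203 168.92386747]
```

View pics/c3.png

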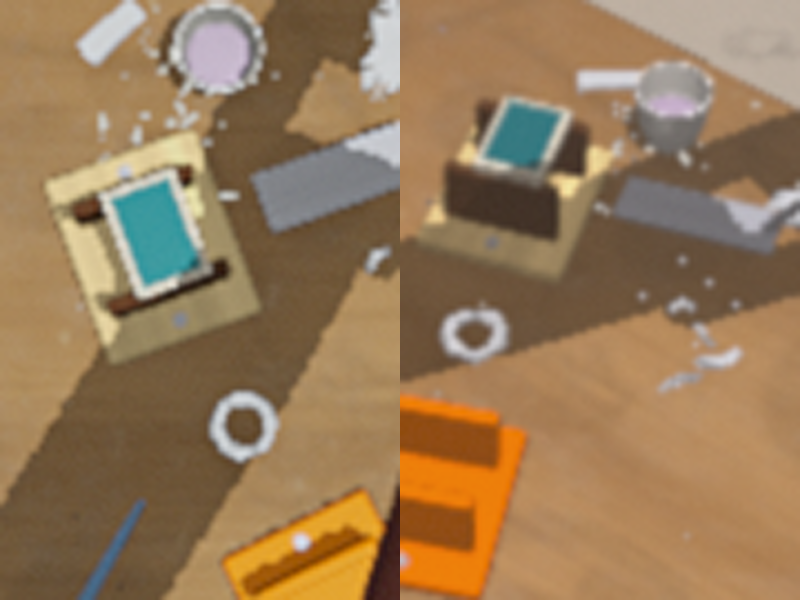

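Tip corners seen at (252,174) and (272,231), within about 3 crop pixels (under 1 mm) of prediction. The blade axis lines up with the middle of the gap, so I'll slide it in.

>>> arm_command(
  rows="-3 9 0 0 0 0; -7 20 0 0 0 0; -11 32 0 0 0 0; -15.5 44 0 0 0 0; -20 56 0 0 0 0; -24 68 0 0 0 0; -28 80 0 0 0 0; -31.5 89 0 0 0 0; -33.5 95 0 0 0 0; -33.5 95 0 0 0 0; -33.5 95 0 0 0 0; -33.5 95 0 0 0 0",
)

```text
t: 9.35
tool_pos: [0.6179, -0.0909, 0.1274]
tool_rot: [1.82, 2.553, -0.0]
contact_force: [-0.5, -0.4, -1.2]
opening: 0.0162
```

```bash
python3 - <<'E'
from h import *
d=grab('top','t3');e=grab('scene','s3');o=monitor.get_obs();R=Ro.from_rotvec(o['tool_rot']).as_matrix();print(o['t'],o['tool_pos'],o['contact_force'],R.round(4).tolist(),np.degrees(np.arctan2(R[1,0],R[0,0])))
a=cv2.imread('pics/t3.png');s=cv2.imread('pics/s3.png')
im=np.zeros((600,800,3),np.uint8)
im[:,:400]=cv2.resize(a[150:255,215:285],(400,600),interpolation=cv2.INTER_CUBIC)
im[:,400:]=cv2.resize(s[145:250,245:315],(400,600),interpolation=cv2.INTER_CUBIC)
cv2.imwrite('pics/c4.png',im)
p=o['tool_pos'];hm=p+R@[0,0,.0567]
for n,(x,y,z) in dict(mid=(.14,0,.003),tipL=(.18,.017,.003),tipR=(.18,-.017,.003),reL=(.085,.017,.003),reR=(.085,-.017,.003)).items():
    X=hm+R@np.array([x,-y,-(z-.041)]);print(n,X,(w2p(d,X)-[215,150])*400/70,(w2p(e,X)-[245,145])*400/70+[400,0])
E
```

```text
9.45 [ 0.61782427 -0.09086132  0.12735616] [ 0.47563458 -0.89314983 -1.17732018] [[-0.3259, 0.9454, 0.0052], [0.9454, 0.3259, -0.0039], [-0.0054, 0.0036, -1.0]] 109.01928095372509
mid [0.57269204 0.04112307 0.03190307] [231.65841587 220.92797135] [560.18897201 296.96359633]
tipL [0.54358504 0.07339853 0.03162567] [156.46183031 290.48506045] [465.58015003 301.32094492]
tipR [0.57572851 0.08447922 0.03174899] [129.29942678 215.42376082] [491.12766774 252.73964755]
reL [ 0.57454379 -0.01641402  0.03213805] [367.01008014 214.45765439] [663.04426476 350.45304808]
reR [ 0.60668726 -0.00533332  0.03226138] [339.59103862 139.80499347] [685.49763279 300.22290549]
```

View pics/c4.png

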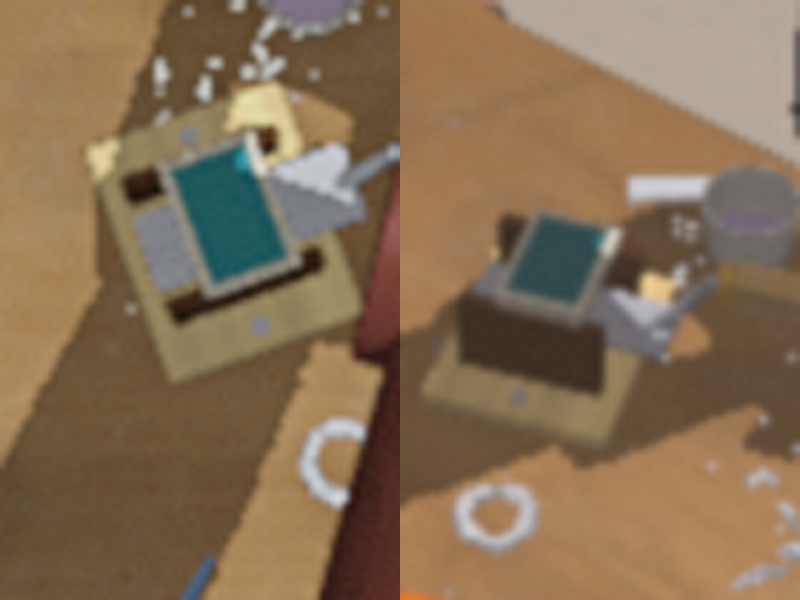

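```bash
python3 - <<'E'
from h import *
d=load('t3');e=load('s3')
a=np.array([p2w(d,215+u*.175,150+v*.175,.058) for u,v in[(165,172),(252,135),(300,260),(207,298)]])
b=np.array([p2w(e,245+(u-400)*.175,145+v*.175,.058) for u,v in[(535,210),(622,230),(580,322),(492,297)]])
for t in(a,b):
    c=t.mean(0)[:2];dd=c-[.5727,.0411];print(c,'tile-blade along/right',dd@[-.3256,.9455]*1e3,dd@[.9455,.3256]*1e3)
c=np.array([.5712,.044]);dd=c-[.5727,.0411];print(dd@[-.3256,.9455]*1e3,dd@[.9455,.3256]*1e3)
E
```

```text
[0.57162515 0.04089325] tile-blade along/right 0.15449357375414952 -1.0835887128104298
[0.56769868 0.0390632 ] tile-blade along/right -0.2973704289392496 -5.391927349328909
3.2303499999999823 -0.4740099999999489
```

>>> arm_command(
  rows="-1 -0.3 4 0.15 0.05 0; -1 -0.3 8 0.28 0.1 0; -1 -0.3 11 0.28 0.1 0; -1 -0.3 13 0.28 0.1 0; -1 -0.3 15 0.28 0.1 0; -1 -0.3 17 0.28 0.1 0; -1 -0.3 19 0.28 0.1 0; -1 -0.3 21 0.28 0.1 0; -1 -0.3 23 0.28 0.1 0; -1 -0.3 25 0.28 0.1 0; -1 -0.3 27 0.28 0.1 0; -1 -0.3 28 0.28 0.1 0",
)

```text
t: 10.95
tool_pos: [0.6169, -0.0912, 0.1556]
tool_rot: [1.823, 2.556, 0.005]
contact_force: [-0.6, 0.2, -3.1]
opening: 0.0161
```

```bash
python3 - <<'E'
from h import *
d=grab('top','t4');e=grab('scene','s4');o=monitor.get_obs();R=Ro.from_rotvec(o['tool_rot']).as_matrix();print(o['t'],o['tool_pos'],o['contact_force'],o['wrist_torque'],o['opening'],R.round(4).tolist())
a=cv2.imread('pics/t4.png');s=cv2.imread('pics/s4.png')
im=np.zeros((600,800,3),np.uint8)
im[:,:400]=cv2.resize(a[150:255,215:285],(400,600),interpolation=cv2.INTER_CUBIC)
im[:,400:]=cv2.resize(s[145:250,245:315],(400,600),interpolation=cv2.INTER_CUBIC)
cv2.imwrite('pics/c5.png',im)
E
```

```text
11.05 [ 0.61690019 -0.09117856  0.15555525] [ 0.77344426 -0.07569418 -2.1235479 ] [-0.12841053 -0.04423264 -0.01248212] 0.016468009232294755 [[-0.3259, 0.9454, 0.0037], [0.9454, 0.3259, 0.0009], [-0.0004, 0.0038, -1.0]]
```

View pics/c5.png

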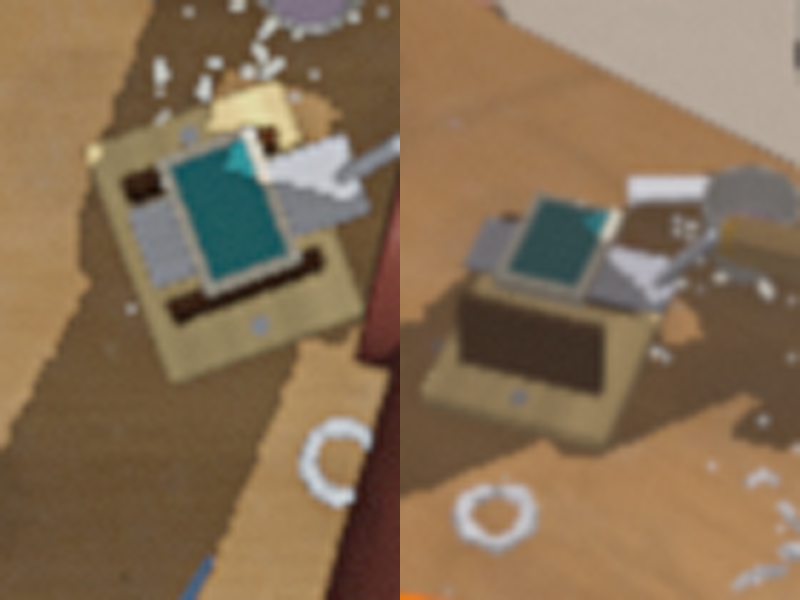

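The tile is riding on the blade, clear of the rails: top view shows it at (231,216), and the scene view shows a gap over the near rail at (535,310). I'll keep raising it gently.

>>> arm_command(
  rows="0 0 3 0 0 0; 0 0 9 0 0 0; 0 0 17 0 0 0; 0 0 27 0 0 0; 0 0 38 0 0 0; 0 0 49 0 0 0; 0 0 60 0 0 0; 0 0 70 0 0 0; 0 0 79 0 0 0; 0 0 86 0 0 0; 0 0 89 0 0 0; 0 0 90 0 0 0",
)

```text
t: 12.55
tool_pos: [0.6168, -0.0912, 0.2455]
tool_rot: [1.823, 2.556, 0.004]
contact_force: [0.5, 0.1, -1.1]
opening: 0.0164
```

>>> arm_command(
  rows="0 0 0 0 0 0; 0 0 0 0 0 0; 0 0 0 0 0 0; 0 0 0 0 0 0",
)

```text
t: 13.05
tool_pos: [0.6168, -0.0912, 0.2454]
tool_rot: [1.823, 2.556, 0.004]
contact_force: [0.4, -0.3, -1.8]
opening: 0.0164
```

```bash
python3 - <<'E'
from h import *
d=grab('top','t5');e=grab('scene','s5');o=monitor.get_obs();R=Ro.from_rotvec(o['tool_rot']).as_matrix();print(o['t'],o['tool_pos'],o['contact_force'],o['wrist_torque'],o['opening'],abs(o['dq']).max() if hasattr(o['dq'],'max') else o['dq'],R.round(4).tolist())
a=cv2.imread('pics/t5.png');s=cv2.imread('pics/s5.png')
im=np.zeros((600,800,3),np.uint8)
im[:,:400]=cv2.resize(a[150:255,215:285],(400,600),interpolation=cv2.INTER_CUBIC)
im[:,400:]=cv2.resize(s[125:230,245:315],(400,600),interpolation=cv2.INTER_CUBIC)
cv2.imwrite('pics/c6.png',im)
p=o['tool_pos'];hm=p+R@[0,0,.0567]
for n,(x,y,z) in dict(mid=(.14,0,.011),t1=(.161,.03,.011),t2=(.161,-.03,.011),t3=(.119,-.03,.011),t4=(.119,.03,.011),tipL=(.18,.017,.003),tipR=(.18,-.017,.003)).items():
    X=hm+R@np.array([x,-y,-(z-.041)]);print(n,X.round(4),(w2p(d,X)-[215,150])*400/70,(w2p(e,X)-[245,125])*400/70+[400,0])
E
```

```text
13.15 [ 0.61683256 -0.09116727  0.24550076] [-0.29707644 -0.79408308 -2.64599966] [-0.09894624 -0.03695724  0.01649771] 0.016412915473254065 0.0021634589475991624 [[-0.3259, 0.9454, 0.0035], [0.9454, 0.3259, 0.0009], [-0.0002, 0.0036, -1.0]]
mid [0.5715 0.0413 0.1588] [224.63946066 184.66660617] [560.75986919 201.27823864]
t1 [0.5363 0.0513 0.1587] [199.12683549 278.46474297] [490.24933654 234.12502663]
t2 [0.593  0.0709 0.1589] [144.86322474 128.94359975] [537.76337144 148.2247139 ]
t3 [0.6067 0.0312 0.1589] [250.0123661  91.3821543] [629.44533194 169.28164539]
t4 [0.55   0.0116 0.1587] [304.5204949 240.4628133] [584.72361945 256.56324036]
tipL [0.5424 0.0736 0.1507] [140.69097997 265.23407391] [459.17798823 219.36672608]
tipR [0.5746 0.0846 0.1508] [110.2534957  181.08196245] [486.6589842  171.01037181]
```

View pics/c6.png

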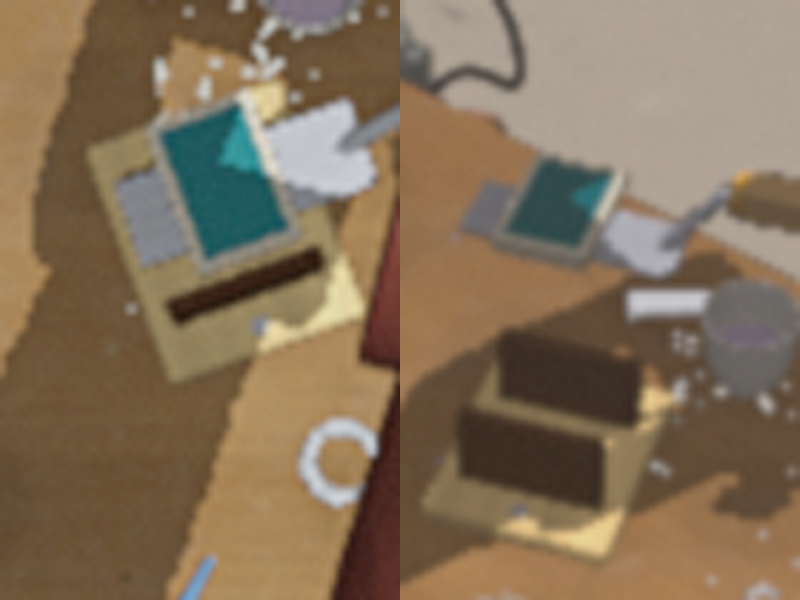

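The tile is level on the blade. Its corners in the top crop are (147,125), (203,270), (247,90) and (298,232), within about 2 mm of centred, and its underside is about 0.15 m up, 10 cm above the rails. Everything is at rest, so I'm handing in.

```bash
python3 -c "
from station import workorder
print(workorder.finish_job())"
```

```text
the job is handed in; nothing more can be done
None
```

The job is handed in: the arm is holding the spatula by its wooden handle, with the tile level on the blade about 10 cm above the rails. I slid the blade between the rails of the wooden rack, not the orange one, and lifted straight up, at about 13 s on the robot's clock.

**Last checks:**
- **Position:** the tile is within about 2 mm of the middle of the blade by the top camera.
- **Level and still:** tool tilt is about 0.2° and the joints were at rest.
- **Contact:** force readings stayed under 5 N throughout. The gripper and arm kept clear of the tile, jar, cup and bowl.

**Disagreements:**
- **Sideways position:** before the lift, the scene camera put the tile about 5 mm off sideways. The top camera said about 1 mm. I trusted the top view, and the pictures after the lift agree with it.
- **Grip opening:** the reading was 16.4 mm on an 18 mm handle, but it stayed steady and I saw no slip.

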